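# Refit a stove knob on its sloping square stem and shut it off

## Robot

A 7-joint arm with a two-finger parallel gripper is mounted at the origin on the work surface. World frame = base frame: x ahead of the robot, y to its left, z up, the work surface at z = 0. Lengths are in mm, angles in degrees, forces in N, time in s.
With the tool pointing down it reaches from about 425 to 800 mm from the base axis. Payload 8.3 kg.
Tool frame: the origin (TCP) lies on the mounting face of the last link; the fingertips stand 173 mm ahead of it and the grasp point (between the pads) lies 155 mm ahead of it; z points along the fingers, y is the line along which they close (so a half turn about z gives the same grasp; the last joint's range is limited). The gripper opens to 85 mm and grips with 20 to 120 N. Pads are 22 mm wide; open, the fingers measure 114 mm over their backs; the gripper's body (76 mm by 85 mm) begins 54 mm behind the grasp point. The pads swing forward as they close: fully open they stand 13 mm farther back than shut.
Start: joints at [61.312, 21.967, 0.94, 78.501, -0.361, 79.538, -2.664], TCP at [264.996, -566.033, 404.679] pointing down, gripper open.
Joint ranges: [-169.22, 169.22], [-14.56, 117.87], [-87.37, 89.26], [10.42, 133.3], [-82.24, 262.24], [0.94, 117.77], [-172.7, 172.7]. Speed limits (degrees/s): [136.94, 136.94, 172.46, 172.46, 180, 180, 180].

## Interface

Orientations are given as a 3x3 rotation matrix whose columns are the frame's x, y, z axes.
In Python, from bench import r, eyes, hand_in, nets gives the robot as it stands.
- The arm moves only by the shell command python3 -m pendant 'ROWS' [OPENING] [FORCE]. ROWS is JSON, a list of rows, each an object with "linear": the shift along the tool's x, y, z in units of 80 mm (1.0 is 80 mm), a list of three; "yaw": the turn about the tool's z in units of 45 degrees (1.0 is 45 degrees). In form: [{"linear": [tx, ty, tz], "yaw": yaw}, ...]. A call has exactly 8 rows; each row is the pose to reach, as a shift and turn from the pose commanded when the call began, along the tool's axes at that moment; what a row does not reach only later rows make up. A row lasts 1/10 s, in which the tool goes at most 50 mm and 8.59 degrees, less where a joint would pass 70% of its speed; a pose out of reach is approached as far as the arm can. A call with a number of a shift or a turn outside -1 to 1 is refused whole. A call with a gripper value outside its range is refused whole. OPENING is the gripper command: -1 is shut, 1 is fully open, values between are in proportion, set as the call begins (- or left out, the last holds). The fingers move at their own pace and stop on an object; FORCE is the grip in N (left out, the last holds). Time passes only in rows, so rows that repeat a pose let the fingers close, or fill a call up. It gives the time, the measured TCP pose, the force, the opening and the grip force at its end, in the units of the state.
- r.sense(): the state, without advancing time (a new reading comes with each control period).
- eyes.grab_frame(name): name is "side" or "top"; returns a dict with "frame" (420x560x3 uint8, red, green, blue), "z_map" (420x560 float32, mm along the optical axis (not along the pixel's ray), 0 where there is no reading), "fx", "fy", "cx", "cy" (pixels), "rvec" (rotation vector, rad) and "tvec" (3), from world to camera coordinates, as OpenCV has them. Camera axes: x right, y down, z forward; pixel columns grow to the right and rows downward; lengths in mm; the calibration is good to about 2 mm. A picture is of the moment at which its call begins.
- hand_in(): hands the job in; it is judged then, once.
Trained networks look in the newest picture that a camera, given by its name, has taken for a name from the list of things; names that differ only in an ending like _2 or _b are one class to them, and where a whole thing is asked for, a point or a joint stands for the part that bears it (a point fixed in the world has none). Each returns a list of dicts, best first, with "confidence" (0 to 1); they miss things now and then, are a little off and sometimes report something else, mostly with a low value. They report only what shows in the picture. A call takes as long as a camera call. They do not tell look-alikes from the thing itself.
- nets.recognise(camera, query): "position" ([x, y, z] in mm, in the coordinates of the camera as it stood for that picture, good to about 4 mm: the middle of the surface that is visible of it).
- nets.regions_of(camera, query): "region" (420x560 bool, what is visible of it).
The state is a dict: "t": time; "q": joint angles; "dq": joint speeds; "joint_torque": joint torques, N m; "eef_pos": TCP position; "tool_rot": TCP orientation; "contact_force": force on the tool from outside, world axes, zero at the start; "moment": the same for the moment, N m; "grip_width": finger opening in mm; "grip_force": force on a finger pad.
Only numpy, scipy, OpenCV 4.12 (cv2) and the standard library are available. Lean on these libraries where they do the work, as an engineer would, in place of code of your own. Each camera call takes 0.05 s, during which the arm holds its last target. There are 200 camera calls.

## Task

The right-hand knob of the small table stove was taken off for washing and stands on the cork trivet. Put it back on its bare square stem in the sloping front panel, pushed fully home, and then turn it clockwise as far as it goes so that the burner is off, and let go of it. Leave the stove's other knob and everything else on the bench as they are.

Things in the scene. Friction and masses are not known exactly. Their poses are not given: they have to be found in the camera images.
- knob_mid (a point): Centre (half-way up) of the loose black square knob, 34 x 34 mm, 38 mm tall, about 60 g, standing bore down on the trivet. z runs from the bore's mouth to the closed top, which has a round aluminium disc; x and y are square to its flat sides. Any quarter turn fits the stem.
- knob_bore (a point): Centre of the square bore's mouth, in the middle of the knob's underside (19 mm below the knob's centre). Bore 16 x 16 mm, 26 mm deep, its sides parallel to the knob's sides, mouth chamfered 2.5 mm. Axes as the knob's.
- trivet: Round cork trivet, 90 mm across, 8 mm thick, fixed to the bench left or right of the stove's front, the knob on it; origin at the centre of its underside.
- stem_tip (a point): Centre of the free end of the bare brass stem, on the right (as the robot sees it) of the stove's sloping front panel. z points out along the stem, tilted 35 degrees from vertical towards the stove's front (the robot's side); x and y are square to its flats and turn with it. 14 x 14 mm, last 3 mm 11 x 11 mm. Fully home, the knob's centre is 4 mm behind this point (-z).
- stem_collar (a point): Foot of the stem's square, 23 mm behind its end: centre of the top of a round collar, 26 mm across, 6 mm thick, lying on the panel. The fully home knob's underside rests here, with about 9 degrees of turning play each way on the stem. Axes as the stem's.
- stem (a joint): Turn of the bare stem, rad, growing clockwise as seen from outside, looking down on the panel; 0 is fully open, 1.5 is the off stop. It starts part open (0.2 to 0.6), turns with slight friction (0.04 N m) and stays where it is left.
- left_knob (a joint): Turn of the stove's other knob (same kind, on the left of the panel, 170 mm from the bare stem), rad; it starts between -0.4 and 0.4, turns easily and is to be left alone.
- stove: White and steel two-burner table stove, 380 mm wide, 300 mm deep, 78 mm high (104 mm over the pan grates); origin at the centre of its underside, x axis towards its back, y to its left. Its front panel rises from 25 mm at the front edge at 35 degrees from level. It does not move.
- bowl: green ceramic bowl, 110 mm across, 50 mm tall; a bystander, loose, not to be disturbed; origin at its underside.
- egg_cup: orange egg cup, 48 mm across, 62 mm tall; a bystander, loose, not to be disturbed; origin at its underside.
- spoon: steel spoon lying flat, 170 mm long; a bystander, loose, not to be disturbed; origin at its underside.
- dispenser: white push dispenser of toothpicks, 68 mm across, 84 mm tall; a bystander, loose, not to be disturbed; origin at its underside.
- pail: two-tier aluminium lunch pail, 110 mm across, 161 mm tall over its handle; a bystander, loose, not to be disturbed; origin at its underside.
- mug: blue mug, 76 mm across, 90 mm tall; a bystander, loose, not to be disturbed; origin at its underside.
- left_knob_side (a point): Point on the rim of the stove's other knob's top, 15 mm from its axis; it moves when that knob is turned.
Not all that is in view belongs to the job. Leave any turquoise or white look-alike of the part that bears knob_mid alone.

How it is judged (in metres and radians):
On the way, in this order (a step that is already met when the one before it is completed fails the run):
1. the knob is fully home on the stem, before the stem has been turned off (z of knob_mid in the frame of stem_tip between -0.008 and -0.001 m and x of knob_mid in the frame of stem_tip between -0.003 and 0.003 m and y of knob_mid in the frame of stem_tip between -0.003 and 0.003 m and angle between the z axis of knob_mid and the z axis of stem_tip, either way round below 0.12 rad and value of joint stem below 1.1 rad), for 0.2 s.
2. the stem has been turned clockwise to its stop with the knob on it (z of knob_mid in the frame of stem_tip between -0.008 and -0.001 m and x of knob_mid in the frame of stem_tip between -0.003 and 0.003 m and y of knob_mid in the frame of stem_tip between -0.003 and 0.003 m and angle between the z axis of knob_mid and the z axis of stem_tip, either way round below 0.12 rad and value of joint stem above 1.36 rad), for 0.2 s.
At the end, for the whole second after the job is handed in: The knob sits on the stem with its underside within 3 mm of the collar, on the stem's axis within 3 mm and 7 degrees, the stem is within 0.14 rad (8 degrees) of its off stop (joint above 1.36), and the knob is released (all of step 2 and contact force between knob and the fingers below 0.1 N); the robot touches nothing.
It fails at once if the stove's other knob is turned by more than 0.15 rad (distance of left_knob_side from where it was at the start of the episode above 0.00225 m).
It fails at once if a bystander (bowl, egg cup, spoon, dispenser, pail or mug) is moved by more than 20 mm (distance of any of bowl, egg_cup, spoon, dispenser, pail, mug from where it was at the start of the episode above 0.02 m).
It also fails if it takes over 45 s, if anything falls off the work surface, if the arm or the gripper's body presses on something with over 40 N, if the wrist force passes 120 N, or if a joint passes its speed limit or range.

## Working session

There is one attempt and no reset: what is moved stays moved. The work goes in short steps, Python scripts to look and compute and a shell command to move; the robot and the scene stay as the last step left them, time stands still between calls to the robot, and variables do not carry over. Pictures are saved under pics/ and viewed, at most 10 in all, crops included, and the job is handed in when it is done.

```bash
mkdir -p pics; ls; cat > h.py <<'E'
import numpy as np,cv2
from bench import r,eyes,hand_in,nets
def cam(n):
    f=eyes.grab_frame(n);f['R']=cv2.Rodrigues(np.array(f['rvec'],float))[0];f['T']=np.array(f['tvec'],float).ravel();return f
def toworld(f,p): return f['R'].T@(np.array(p,float)-f['T'])
def pts(f):
    v,u=np.mgrid[:420,:560];z=f['z_map'].astype(float)
    P=np.stack([(u-f['cx'])/f['fx']*z,(v-f['cy'])/f['fy']*z,z],-1)
    return (P-f['T'])@f['R']
def proj(f,p):
    c=f['R']@np.array(p,float)+f['T'];return c[0]/c[2]*f['fx']+f['cx'],c[1]/c[2]*f['fy']+f['cy']
def save(f,name,box=None,s=1):
    im=f['frame'][...,::-1]
    if box: a,b,c,d=box;im=im[b:d,a:c]
    cv2.imwrite('pics/'+name,cv2.resize(im,None,fx=s,fy=s,interpolation=cv2.INTER_CUBIC))
E
python3 - <<'E'
from h import *
np.set_printoptions(precision=1,suppress=True)
for n in('top','side'):
    f=cam(n);save(f,n+'0.png')
    print(n,f['fx'],'campos',-f['R'].T@f['T'])
    for q in('knob_mid','stem_tip','stem_collar','trivet','stove','left_knob','bowl','egg_cup','spoon','dispenser','pail','mug'):
        for d in nets.recognise(n,q)[:3]:
            w=toworld(f,d['position']);print(q,round(d['confidence'],2),w,np.round(proj(f,w)))
s=r.sense();print(s['t'],s['tool_rot'],s['eef_pos'],s['grip_width'])
E
```

```text
pics
top 394.68701245983647 campos [ 289.3  -10.4 1096.9]
knob_mid 0.52 [431.3 316.6  47.1] [148. 232.]
knob_mid 0.52 [326.1 340.6  38.4] [138. 272.]
knob_mid 0.49 [426.2 415.   39.7] [112. 234.]
stem_tip 0.55 [573.8 -43.5  67. ] [283. 178.]
stem_collar 0.57 [579.4 -42.6  62.2] [282. 177.]
stem_collar 0.16 [430.7 324.4   6.6] [150. 234.]
trivet 0.69 [430.6 323.6   8.9] [150. 234.]
stove 0.86 [691.4  29.   79.6] [256. 136.]
left_knob 0.72 [580.6 122.1  88.7] [220. 174.]
bowl 0.63 [ 465.4 -368.1   17.1] [400. 221.]
egg_cup 0.49 [424.7 133.   51.2] [217. 234.]
spoon 0.86 [394.2 -48.4   9.9] [284. 247.]
dispenser 0.96 [618.8 406.4  69.5] [117. 162.]
dispenser 0.45 [432.8 308.4  39.5] [152. 232.]
mug 0.89 [703.2 342.5  48.9] [145. 136.]
side 516.5638005428788 campos [ 353.8  945.4 1127.2]
knob_mid 0.79 [421.2 426.6  39.3] [276. 365.]
knob_mid 0.78 [325.3 353.2  37.5] [322. 342.]
knob_mid 0.73 [427.3 324.2  43.2] [281. 323.]
stem_tip 0.69 [698.8 337.5  54.4] [167. 308.]
stem_tip 0.46 [576.8 -39.6  61.8] [249. 199.]
stem_tip 0.28 [580.5 141.1  86.5] [234. 243.]
stem_collar 0.39 [576.  -36.3  59.2] [249. 201.]
trivet 0.81 [432.2 333.7   7.8] [278. 334.]
trivet 0.34 [581.7 -38.3  60. ] [248. 200.]
stove 0.77 [696.4  79.2  75.4] [197. 222.]
left_knob 0.68 [581.  138.9  84.8] [234. 243.]
bowl 0.7 [ 461.  -377.3   26.5] [304. 139.]
egg_cup 0.74 [430.3 144.6  47. ] [291. 262.]
spoon 0.62 [387.  -47.4   9. ] [315. 219.]
spoon 0.6 [582.  138.6  83.1] [233. 243.]
dispenser 0.78 [624.7 432.9  68. ] [186. 346.]
pail 0.86 [ 633.1 -397.8  100.3] [254. 111.]
mug 0.57 [697.4 336.9  52.9] [168. 308.]
1.3 [[ 0.9  0.4 -0. ]
 [ 0.4 -0.9  0. ]
 [ 0.  -0.  -1. ]] [ 265.  -566.   404.6] 85.53287707109327
```

View pics/top0.png

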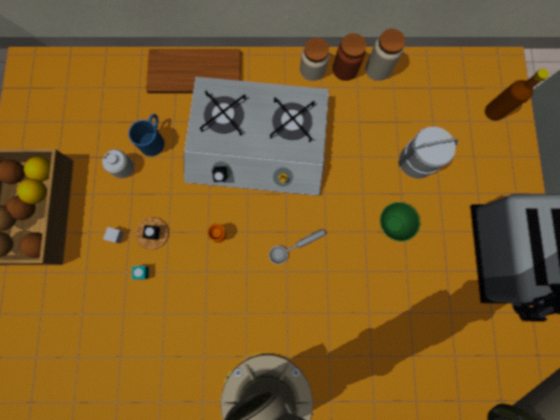

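View pics/side0.png

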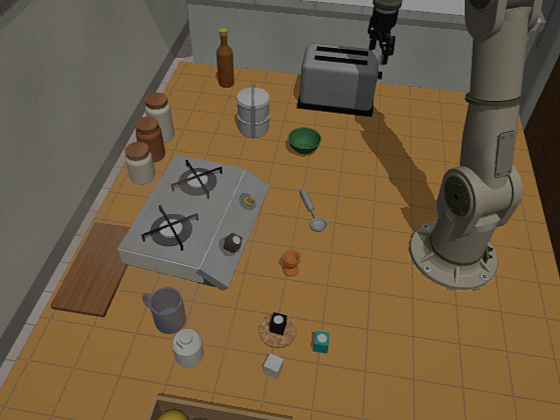

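The top picture shows the black knob on the trivet at (150,232), a white look-alike at (112,235) and a turquoise one at (140,272). Only the black one on the cork fits. The bare stem is at (283,178) and the left knob at (220,174). I'll crop and measure.

```bash
cat > m1.py <<'E'
from h import *
np.set_printoptions(precision=2,suppress=True)
T=cam('top');S=cam('side')
import pickle;pickle.dump((T,S),open('f.pkl','wb'))
def crop(f,u,v,w):
    im=f['frame'][v-w:v+w,u-w:u+w,::-1];return cv2.resize(im,(390,290),interpolation=cv2.INTER_CUBIC) if 0 else cv2.resize(im,(295,295),interpolation=cv2.INTER_CUBIC)
cv2.imwrite('pics/crops.png',np.vstack([np.hstack([crop(T,150,232,22),crop(T,283,178,22)]),np.hstack([crop(S,279,325,28),crop(S,249,199,28)])]))
for n,f in(('T',T),('S',S)):
    W=pts(f).reshape(-1,3);C=f['frame'].reshape(-1,3).astype(int)
    ok=f['z_map'].ravel()>0
    # knob top
    m=ok&(np.hypot(W[:,0]-430,W[:,1]-323)<35)&(W[:,2]>38)&(W[:,2]<56)
    k=W[m];print(n,'knob top',m.sum(),k.mean(0),k.min(0),k.max(0),cv2.minAreaRect(k[:,:2].astype(np.float32)))
    # panel plane between the knobs
    m=ok&(abs(W[:,1]-40)<40)&(W[:,0]>530)&(W[:,0]<640)&(W[:,2]>30)&(W[:,2]<74)
    p=W[m];A=np.c_[p[:,:2],np.ones(len(p))]
    for _ in range(4):
        c=np.linalg.lstsq(A,p[:,2],rcond=None)[0];e=p[:,2]-A@c;g=abs(e)<3;p,A=p[g],A[g]
    nn=np.array([-c[0],-c[1],1]);nn/=np.linalg.norm(nn)
    print(n,'panel',len(p),'n',nn,'tilt',np.degrees(np.arccos(nn[2])),'yaw',np.degrees(np.arctan2(-nn[1],-nn[0])),'p0',p.mean(0),'std',e.std())
    d=(W-p.mean(0))@nn
    for y0,nm in((-42,'stem'),(130,'left')):
        m=ok&(abs(W[:,1]-y0)<35)&(abs(W[:,0]-570)<50)&(d>(15 if nm=='stem' else 33))&(d<60)&(W[:,2]<125)
        q=W[m];print(n,nm,m.sum(),q.mean(0) if len(q) else '',np.percentile(d[m],[5,50,95]) if len(q) else '')
E
python3 m1.py
```

```text
T knob top 172 [433.04 315.55  45.17] [415.31 298.25  39.23] [451.   334.61  51.11] ((433.2864074707031, 316.2764892578125), (35.61689376831055, 33.92609405517578), 83.93706512451172)
T panel 620 n [-0.55  0.05  0.83] tilt 33.86786727561128 yaw -5.252002243752319 p0 [594.98  40.7   51.82] std 1.5746349832102535
T stem 35 [569.79 -41.04  72.31] [20.71 27.61 31.47]
T left 168 [577.9  127.89  86.43] [36.63 43.12 45.89]
S knob top 207 [433.65 318.5   45.17] [415.39 296.5   38.69] [451.75 337.44  50.72] ((433.43206787109375, 317.24627685546875), (38.68926239013672, 34.11815643310547), 83.87872314453125)
S panel 450 n [-0.54  0.06  0.84] tilt 33.163643088662354 yaw -5.99982129500431 p0 [595.4   39.58  52.26] std 1.611000914852301
S stem 33 [570.36 -38.14  70.83] [18.14 25.26 30.7 ]
S left 167 [578.58 132.23  85.43] [34.91 42.85 46.89]
```

View pics/crops.png

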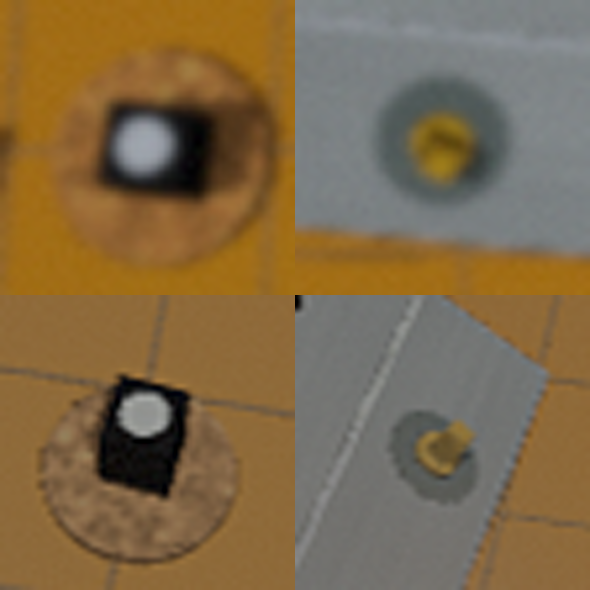

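The crops show the black knob with its alu disc (top (150,232), side (279,325)) and the bare brass stem on its collar (top (283,178), side (249,199)). Both cameras agree within 2–3 mm, and both objects are turned about -5.5° like the stove. The tool can't be tilted, so the plan is:

1. Square the stem by squeezing it.
2. Fetch the knob.
3. Press it flat on the panel so it pivots 35° in the grip.
4. Fit it on the stem.

```bash
cat > plan.py <<'E'
import sys;from h import *
def go(*t):  # x y z tcp, yaw-of-tool-x(world deg) ; prints remaining shift in tool units
    s=r.sense();R=np.array(s['tool_rot']);p=np.array(s['eef_pos']);a=np.degrees(np.arctan2(R[1,0],R[0,0]))
    d=R.T@(np.array(t[:3])-p)/80
    dy=-(((t[3]-a)+180)%360-180)/45 if len(t)>3 else 0
    print('t %.2f tcp'%s['t'],np.round(p,1),'xang %.1f'%a,'shift',np.round(d,3),'yaw',round(dy,3),'q',np.round(s['q'][[0,6]] if hasattr(s['q'],'shape') else [s['q'][0],s['q'][6]],0),'F',np.round(s['contact_force'],1),'w %.1f gf %.1f'%(s['grip_width'],s['grip_force']))
if __name__=='__main__': go(*map(float,sys.argv[1:]))
E
python3 plan.py 571 -40 300 174.5
python3 -m pendant '[{"linear":[0,0,0],"yaw":-0.15},{"linear":[0,0,0],"yaw":-0.3},{"linear":[0,0,0],"yaw":-0.45},{"linear":[0,0,0],"yaw":-0.6},{"linear":[0,0,0],"yaw":-0.75},{"linear":[0,0,0],"yaw":-0.9},{"linear":[0,0,0],"yaw":-1},{"linear":[0,0,0],"yaw":-1}]' -0.3 20
python3 plan.py 571 -40 300 174.5
```

```text
t 1.40 tcp [ 265.  -566.   404.7] xang 25.1 shift [ 6.252 -4.334  1.309] yaw -3.32 q [61. -3.] F [-0.9 -0.  -0.4] w 85.5 gf 0.0
t: 2.2
eef_pos: [264.9, -566.1, 404.7]
tool_rot: [[0.34, 0.941, 0.0], [0.941, -0.34, 0.0], [0.0, 0.0, -1.0]]
contact_force: [-0.0, -0.2, 0.1]
grip_width: 29.7
grip_force: 0.0
t 2.20 tcp [ 264.9 -566.1  404.7] xang 70.2 shift [7.484 1.366 1.309] yaw -2.319 q [66. 40.] F [-0.  -0.2  0.1] w 29.7 gf 0.0
```

```bash
P="python3 -m pendant"
python3 -m pendant '[{"linear":[0.15,0.03,0],"yaw":-0.15},{"linear":[0.3,0.06,0],"yaw":-0.3},{"linear":[0.45,0.09,0],"yaw":-0.45},{"linear":[0.6,0.12,0],"yaw":-0.6},{"linear":[0.75,0.15,0],"yaw":-0.75},{"linear":[0.9,0.18,0],"yaw":-0.9},{"linear":[1,0.2,0],"yaw":-1},{"linear":[1,0.2,0],"yaw":-1}]' >/dev/null
python3 -m pendant '[{"linear":[0.1,0.15,0],"yaw":-0.15},{"linear":[0.2,0.3,0],"yaw":-0.3},{"linear":[0.3,0.45,0],"yaw":-0.45},{"linear":[0.4,0.6,0],"yaw":-0.6},{"linear":[0.5,0.75,0],"yaw":-0.75},{"linear":[0.6,0.9,0],"yaw":-0.9},{"linear":[0.7,1,0],"yaw":-1},{"linear":[0.7,1,0],"yaw":-1}]' >/dev/null
python3 -m pendant '[{"linear":[0,0.2,0],"yaw":-0.1},{"linear":[0,0.4,0],"yaw":-0.2},{"linear":[-0.1,0.6,0],"yaw":-0.3},{"linear":[-0.1,0.8,0],"yaw":-0.32},{"linear":[-0.2,0.9,0],"yaw":-0.32},{"linear":[-0.2,1,0],"yaw":-0.32},{"linear":[-0.2,1,0],"yaw":-0.32},{"linear":[-0.2,1,0],"yaw":-0.32}]' >/dev/null
python3 plan.py 571 -40 300 174.5
```

```text
t 4.60 tcp [ 398.  -342.3  404.6] xang 174.4 shift [-1.784  3.973  1.307] yaw -0.002 q [ 62. 117.] F [-0.9 -0.3 -0.6] w 29.7 gf 0.0
```

```bash
for i in 1; do :; done
python3 -m pendant '[{"linear":[-0.1,0.2,0],"yaw":0},{"linear":[-0.2,0.4,0.1],"yaw":0},{"linear":[-0.3,0.6,0.2],"yaw":0},{"linear":[-0.4,0.8,0.3],"yaw":0},{"linear":[-0.45,1,0.33],"yaw":0},{"linear":[-0.45,1,0.33],"yaw":0},{"linear":[-0.45,1,0.33],"yaw":0},{"linear":[-0.45,1,0.33],"yaw":0}]' >/dev/null
python3 -m pendant '[{"linear":[-0.1,0.2,0],"yaw":0},{"linear":[-0.2,0.4,0.1],"yaw":0},{"linear":[-0.3,0.6,0.2],"yaw":0},{"linear":[-0.4,0.8,0.3],"yaw":0},{"linear":[-0.45,1,0.33],"yaw":0},{"linear":[-0.45,1,0.33],"yaw":0},{"linear":[-0.45,1,0.33],"yaw":0},{"linear":[-0.45,1,0.33],"yaw":0}]' >/dev/null
python3 -m pendant '[{"linear":[-0.1,0.2,0],"yaw":0},{"linear":[-0.2,0.4,0.1],"yaw":0},{"linear":[-0.3,0.6,0.2],"yaw":0},{"linear":[-0.4,0.8,0.3],"yaw":0},{"linear":[-0.45,1,0.33],"yaw":0},{"linear":[-0.45,1,0.33],"yaw":0},{"linear":[-0.45,1,0.33],"yaw":0},{"linear":[-0.45,1,0.33],"yaw":0}]' >/dev/null
python3 -m pendant '[{"linear":[-0.1,0.2,0],"yaw":0},{"linear":[-0.2,0.4,0.1],"yaw":0},{"linear":[-0.3,0.6,0.2],"yaw":0},{"linear":[-0.4,0.8,0.3],"yaw":0},{"linear":[-0.44,0.97,0.3],"yaw":0},{"linear":[-0.44,0.97,0.3],"yaw":0},{"linear":[-0.44,0.97,0.3],"yaw":0},{"linear":[-0.44,0.97,0.3],"yaw":0}]' >/dev/null
python3 plan.py 571 -40 229 174.5
python3 - <<'E'
from h import *
S=cam('side');save(S,'s2.png',(190,110,330,250),4)
E
```

```text
t 7.80 tcp [571.2 -40.8 302. ] xang 174.4 shift [0.004 0.011 0.912] yaw -0.002 q [30. 73.] F [ 0.5 -0.2 -1.3] w 30.0 gf 0.0
```

View pics/s2.png

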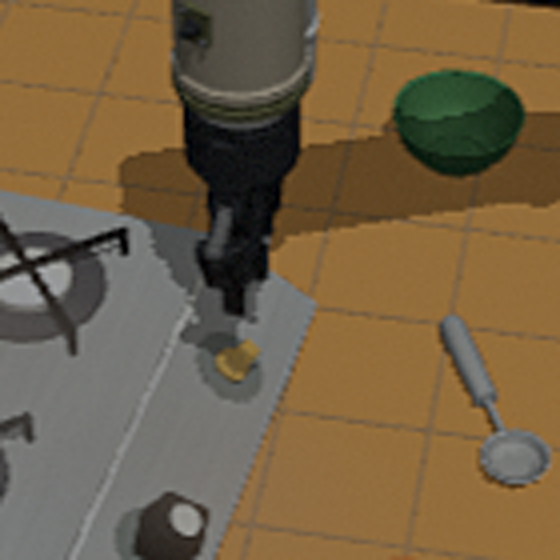

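The gripper hangs right over the brass stem (crop (238,360)). I'll go down and squeeze.

```bash
python3 -m pendant '[{"linear":[0,0,0.15],"yaw":0},{"linear":[0,0,0.3],"yaw":0},{"linear":[0,0,0.45],"yaw":0},{"linear":[0,0,0.6],"yaw":0},{"linear":[0,0,0.75],"yaw":0},{"linear":[0,0,0.85],"yaw":0},{"linear":[0,0,0.91],"yaw":0},{"linear":[0,0,0.91],"yaw":0}]' >/dev/null
python3 plan.py 571 -40 229 174.5
python3 -m pendant '[{"linear":[0,0,0],"yaw":0},{"linear":[0,0,0],"yaw":0},{"linear":[0,0,0],"yaw":0},{"linear":[0,0,0],"yaw":0},{"linear":[0,0,0],"yaw":0},{"linear":[0,0,0],"yaw":0},{"linear":[0,0,0],"yaw":0},{"linear":[0,0,0],"yaw":0}]' -1 25
python3 plan.py 571 -40 229 174.5
```

```text
t 8.65 tcp [571.2 -39.4 228. ] xang 174.5 shift [ 0.001 -0.008 -0.013] yaw -0.0 q [29. 71.] F [-0.  -0.3  0.9] w 29.6 gf 0.0
t: 9.45
eef_pos: [571.5, -42.4, 229.4]
tool_rot: [[-0.995, 0.099, 0.001], [0.099, 0.995, -0.004], [-0.001, -0.004, -1.0]]
contact_force: [-1.8, -8.9, 1.4]
grip_width: 15.0
grip_force: 24.3
t 9.45 tcp [571.5 -42.4 229.4] xang 174.3 shift [0.009 0.03  0.005] yaw -0.005 q [29. 71.] F [-1.8 -8.9  1.4] w 15.0 gf 24.3
```

```bash
python3 -m pendant '[{"linear":[0,0,0],"yaw":0},{"linear":[0,0,0],"yaw":0},{"linear":[0,0,0],"yaw":0},{"linear":[0,0,-0.2],"yaw":0},{"linear":[0,0,-0.4],"yaw":0},{"linear":[0,0,-0.6],"yaw":0},{"linear":[0,0,-0.8],"yaw":0},{"linear":[0,0,-0.9],"yaw":0}]' -0.3 20 >/dev/null
python3 plan.py 433.3 316.5 189 174.5
python3 - <<'E'
from h import *
T=cam('top');S=cam('side')
np.set_printoptions(precision=1,suppress=True)
n=np.array([-.571,.055,.819])
for f in(T,S):
    W=pts(f).reshape(-1,3);d=(W-np.array([595.2,40.1,52]))@n
    m=(f['z_map'].ravel()>0)&(abs(W[:,1]+42)<20)&(abs(W[:,0]-570)<22)&(d>24)&(d<33);print(m.sum(),W[m].mean(0) if m.any() else '',d[m].mean() if m.any() else '')
save(S,'s3.png',(225,175,275,225),8)
E
```

```text
t 10.25 tcp [571.9 -39.2 303.8] xang 174.5 shift [2.157 4.26  1.427] yaw -0.0 q [30. 73.] F [-0.2  0.3 -0.1] w 30.3 gf 0.0
0  
25 [568.1 -39.2  72.6] 27.956846657880366
```

View pics/s3.png

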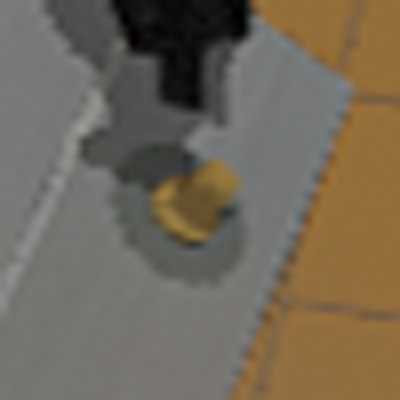

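The stem's flat now faces squarely sideways (crop (195,200)). Off to fetch the knob.

```bash
python3 -m pendant '[{"linear":[0.1,0.2,0],"yaw":0},{"linear":[0.2,0.4,0],"yaw":0},{"linear":[0.3,0.6,0],"yaw":0},{"linear":[0.4,0.8,0],"yaw":0},{"linear":[0.53,1,0],"yaw":0},{"linear":[0.53,1,0],"yaw":0},{"linear":[0.53,1,0],"yaw":0},{"linear":[0.53,1,0],"yaw":0}]' 0.4 20 >/dev/null
python3 -m pendant '[{"linear":[0.1,0.2,0],"yaw":0},{"linear":[0.2,0.4,0],"yaw":0},{"linear":[0.3,0.6,0],"yaw":0},{"linear":[0.4,0.8,0],"yaw":0},{"linear":[0.53,1,0],"yaw":0},{"linear":[0.53,1,0],"yaw":0},{"linear":[0.53,1,0],"yaw":0},{"linear":[0.53,1,0],"yaw":0}]' >/dev/null
python3 -m pendant '[{"linear":[0.1,0.2,0],"yaw":0},{"linear":[0.2,0.4,0],"yaw":0},{"linear":[0.3,0.6,0],"yaw":0},{"linear":[0.4,0.8,0],"yaw":0},{"linear":[0.53,1,0],"yaw":0},{"linear":[0.53,1,0],"yaw":0},{"linear":[0.53,1,0],"yaw":0},{"linear":[0.53,1,0],"yaw":0}]' >/dev/null
python3 -m pendant '[{"linear":[0.1,0.2,0],"yaw":0},{"linear":[0.2,0.4,0],"yaw":0},{"linear":[0.3,0.6,0],"yaw":0},{"linear":[0.4,0.8,0],"yaw":0},{"linear":[0.53,1,0],"yaw":0},{"linear":[0.53,1,0],"yaw":0},{"linear":[0.53,1,0],"yaw":0},{"linear":[0.53,1,0],"yaw":0}]' >/dev/null
python3 -m pendant '[{"linear":[0.03,0.15,0.1],"yaw":0},{"linear":[0.04,0.26,0.2],"yaw":0},{"linear":[0.04,0.26,0.3],"yaw":0},{"linear":[0.04,0.26,0.4],"yaw":0},{"linear":[0.04,0.26,0.5],"yaw":0},{"linear":[0.04,0.26,0.6],"yaw":0},{"linear":[0.04,0.26,0.6],"yaw":0},{"linear":[0.04,0.26,0.6],"yaw":0}]'
python3 plan.py 433.3 316.5 189 174.5
```

```text
t: 14.35
eef_pos: [432.1, 316.2, 252.6]
tool_rot: [[-0.995, 0.096, -0.0], [0.096, 0.995, -0.0], [0.0, -0.0, -1.0]]
contact_force: [-0.2, 0.4, -0.2]
grip_width: 59.8
grip_force: 0.0
t 14.35 tcp [432.1 316.2 252.6] xang 174.5 shift [-0.015  0.005  0.795] yaw -0.0 q [-3. 29.] F [-0.2  0.4 -0.2] w 59.8 gf 0.0
```

```bash
python3 -m pendant '[{"linear":[-0.015,0,0.15],"yaw":0},{"linear":[-0.015,0,0.3],"yaw":0},{"linear":[-0.015,0,0.45],"yaw":0},{"linear":[-0.015,0,0.6],"yaw":0},{"linear":[-0.015,0,0.7],"yaw":0},{"linear":[-0.015,0,0.79],"yaw":0},{"linear":[-0.015,0,0.79],"yaw":0},{"linear":[-0.015,0,0.79],"yaw":0}]' >/dev/null
python3 -m pendant '[{"linear":[0,0,0],"yaw":0},{"linear":[0,0,0],"yaw":0},{"linear":[0,0,0],"yaw":0},{"linear":[0,0,0],"yaw":0},{"linear":[0,0,0],"yaw":0},{"linear":[0,0,0],"yaw":0},{"linear":[0,0,0],"yaw":0},{"linear":[0,0,0],"yaw":0}]' -1 22
python3 -m pendant '[{"linear":[0,0,-0.1],"yaw":0},{"linear":[0,0,-0.25],"yaw":0},{"linear":[0,0,-0.4],"yaw":0},{"linear":[0,0,-0.55],"yaw":0},{"linear":[0,0,-0.7],"yaw":0},{"linear":[0,0,-0.85],"yaw":0},{"linear":[0,0,-1],"yaw":0},{"linear":[0,0,-1],"yaw":0}]' 
python3 plan.py 585 43 310 174.5
python3 - <<'E'
from h import *
S=cam('side');save(S,'s4.png',(220,220,340,360),4)
E
```

```text
t: 15.95
eef_pos: [433.5, 316.4, 190.2]
tool_rot: [[-0.995, 0.096, 0.001], [0.096, 0.995, 0.001], [-0.001, 0.001, -1.0]]
contact_force: [-0.1, -1.5, 5.5]
grip_width: 33.3
grip_force: 23.1
t: 16.75
eef_pos: [433.7, 316.8, 271.6]
tool_rot: [[-0.995, 0.096, 0.003], [0.096, 0.995, 0.002], [-0.003, 0.002, -1.0]]
contact_force: [-0.7, 0.8, -0.4]
grip_width: 34.0
grip_force: 22.5
t 16.75 tcp [433.7 316.8 271.6] xang 174.5 shift [-2.213 -3.223 -0.48 ] yaw -0.0 q [-2. 30.] F [-0.7  0.8 -0.4] w 34.0 gf 22.5
```

View pics/s4.png

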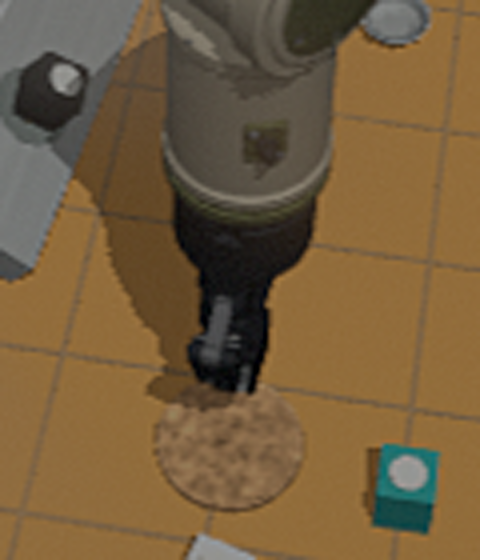

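The trivet is empty and the knob is in the pads (crop (230,375)). The turquoise and white ones are untouched. Next I carry it over the panel's free middle.

```bash
python3 -m pendant '[{"linear":[-0.05,-0.1,-0.2],"yaw":0},{"linear":[-0.1,-0.2,-0.4],"yaw":0},{"linear":[-0.2,-0.35,-0.48],"yaw":0},{"linear":[-0.3,-0.5,-0.48],"yaw":0},{"linear":[-0.4,-0.65,-0.48],"yaw":0},{"linear":[-0.53,-0.8,-0.48],"yaw":0},{"linear":[-0.53,-0.8,-0.48],"yaw":0},{"linear":[-0.53,-0.8,-0.48],"yaw":0}]' >/dev/null
python3 -m pendant '[{"linear":[-0.1,-0.15,0],"yaw":0},{"linear":[-0.2,-0.3,0],"yaw":0},{"linear":[-0.3,-0.45,0],"yaw":0},{"linear":[-0.4,-0.6,0],"yaw":0},{"linear":[-0.53,-0.8,0],"yaw":0},{"linear":[-0.53,-0.8,0],"yaw":0},{"linear":[-0.53,-0.8,0],"yaw":0},{"linear":[-0.53,-0.8,0],"yaw":0}]' >/dev/null
python3 -m pendant '[{"linear":[-0.1,-0.15,0],"yaw":0},{"linear":[-0.2,-0.3,0],"yaw":0},{"linear":[-0.3,-0.45,0],"yaw":0},{"linear":[-0.4,-0.6,0],"yaw":0},{"linear":[-0.53,-0.8,0],"yaw":0},{"linear":[-0.53,-0.8,0],"yaw":0},{"linear":[-0.53,-0.8,0],"yaw":0},{"linear":[-0.53,-0.8,0],"yaw":0}]' >/dev/null
python3 -m pendant '[{"linear":[-0.1,-0.15,0],"yaw":0},{"linear":[-0.2,-0.3,0],"yaw":0},{"linear":[-0.3,-0.45,0],"yaw":0},{"linear":[-0.4,-0.6,0],"yaw":0},{"linear":[-0.54,-0.82,0.2],"yaw":0},{"linear":[-0.54,-0.82,0.4],"yaw":0},{"linear":[-0.54,-0.82,0.6],"yaw":0},{"linear":[-0.54,-0.82,0.6],"yaw":0}]' 
python3 plan.py 579 43 235 174.5
```

```text
t: 20.0
eef_pos: [576.8, 43.4, 256.3]
tool_rot: [[-0.995, 0.095, -0.006], [0.095, 0.995, 0.0], [0.006, -0.0, -1.0]]
contact_force: [-0.0, 0.3, -0.7]
grip_width: 34.0
grip_force: 22.4
t 20.00 tcp [576.8  43.4 256.3] xang 174.5 shift [-0.029 -0.003  0.266] yaw 0.001 q [22. 63.] F [-0.   0.3 -0.7] w 34.0 gf 22.4
```

```bash
python3 -m pendant '[{"linear":[0,0,0.12],"yaw":0},{"linear":[0,0,0.22],"yaw":0},{"linear":[0,0,0.27],"yaw":0},{"linear":[0,0,0.3],"yaw":0},{"linear":[0,0,0.33],"yaw":0},{"linear":[0,0,0.35],"yaw":0},{"linear":[0,0,0.37],"yaw":0},{"linear":[0,0,0.37],"yaw":0}]' 
python3 - <<'E'
from h import *
T=cam('top');S=cam('side')
cv2.imwrite('pics/s5.png',np.hstack([cv2.resize(S['frame'][185:245,215:275,::-1],(400,400),interpolation=2),cv2.resize(T['frame'][150:210,220:280,::-1],(400,400),interpolation=2)]))
E
```

```text
t: 20.8
eef_pos: [578.3, 44.0, 233.6]
tool_rot: [[-0.995, 0.096, 0.002], [0.096, 0.995, -0.001], [-0.002, -0.001, -1.0]]
contact_force: [-12.9, -2.8, 23.4]
grip_width: 33.7
grip_force: 26.2
```

View pics/s5.png

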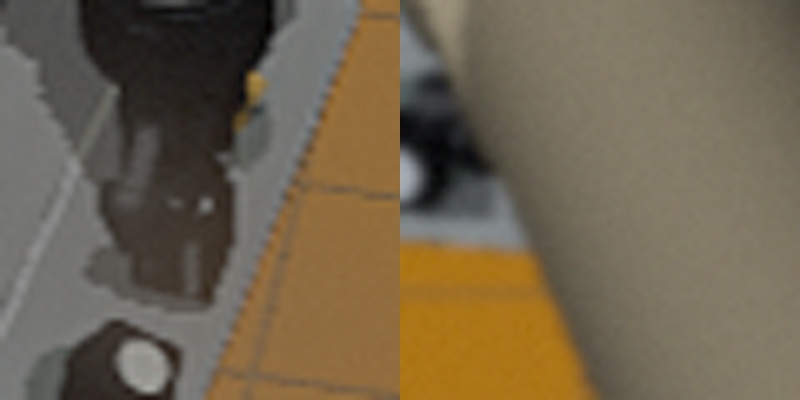

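Contact is on the uphill edge, with about 23 N passing almost through the grip point, so there's no turning moment. Dragging downhill under pressure uses friction to start the pivot, and after that the lever gets better.

```bash
python3 -m pendant '[{"linear":[0.03,0,0.02],"yaw":0},{"linear":[0.06,0,0.05],"yaw":0},{"linear":[0.09,0,0.07],"yaw":0},{"linear":[0.12,0,0.1],"yaw":0},{"linear":[0.15,0,0.12],"yaw":0},{"linear":[0.19,0,0.15],"yaw":0},{"linear":[0.19,0,0.17],"yaw":0},{"linear":[0.19,0,0.17],"yaw":0}]' -1 20
python3 plan.py 563 43 216.5 174.5
```

```text
t: 21.7
eef_pos: [563.9, 45.7, 219.5]
tool_rot: [[-0.995, 0.096, 0.004], [0.096, 0.995, -0.0], [-0.004, 0.0, -1.0]]
contact_force: [-5.3, -0.8, 16.4]
grip_width: 33.5
grip_force: 28.2
t 21.70 tcp [563.9  45.7 219.5] xang 174.5 shift [ 0.008 -0.035  0.038] yaw 0.0 q [22. 61.] F [-5.3 -0.8 16.4] w 33.5 gf 28.2
```

```bash
python3 -m pendant '[{"linear":[0.01,0,0.03],"yaw":0},{"linear":[0.02,0,0.06],"yaw":0},{"linear":[0.03,0,0.09],"yaw":0},{"linear":[0.04,0,0.11],"yaw":0},{"linear":[0.04,0,0.11],"yaw":0},{"linear":[0.04,0,0.11],"yaw":0},{"linear":[0.04,0,0.11],"yaw":0},{"linear":[0.04,0,0.11],"yaw":0}]' -1 20
python3 - <<'E'
from h import *
T=cam('top');S=cam('side')
cv2.imwrite('pics/s6.png',np.hstack([cv2.resize(S['frame'][190:240,230:280,::-1],(400,400),interpolation=2),cv2.resize(T['frame'][150:210,220:280,::-1],(400,400),interpolation=2)])[:,:400])
E
```

```text
t: 22.5
eef_pos: [561.1, 45.9, 210.6]
tool_rot: [[-0.995, 0.096, 0.005], [0.096, 0.995, 0.0], [-0.005, 0.001, -1.0]]
contact_force: [-3.1, 0.1, 14.2]
grip_width: 33.5
grip_force: 31.5
```

View pics/s6.png

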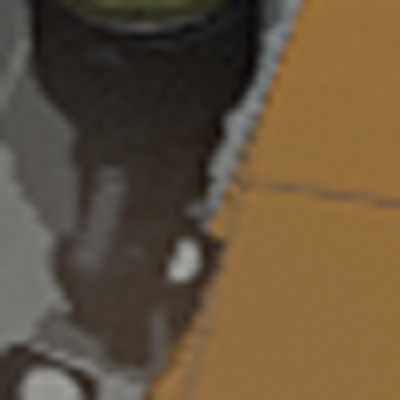

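The disc (crop (185,260)) now looks out in front of the fingers, so the knob has pivoted onto the panel. I'll lift it and measure the knob's pose in the grip.

```bash
python3 -m pendant '[{"linear":[0.04,0,-0.1],"yaw":0},{"linear":[0.08,0,-0.2],"yaw":0},{"linear":[0.12,0,-0.3],"yaw":0},{"linear":[0.16,0,-0.45],"yaw":0},{"linear":[0.16,0,-0.6],"yaw":0},{"linear":[0.16,0,-0.7],"yaw":0},{"linear":[0.16,0,-0.7],"yaw":0},{"linear":[0.16,0,-0.7],"yaw":0}]' -1 20
cat > disc.py <<'E'
from h import *
np.set_printoptions(precision=1,suppress=True)
def disc(f,c,rad,mn=150):
    W=pts(f);im=f['frame'].astype(int)
    m=(np.linalg.norm(W-np.array(c),axis=-1)<rad)&(im.min(-1)>mn)&(im.max(-1)-im.min(-1)<40)
    p=W[m];
    if len(p)<6: print('few',len(p));return
    u,s,vt=np.linalg.svd(p-p.mean(0));n=vt[2]*np.sign(vt[2][2])
    print(len(p),'disc c',p.mean(0),'n',n,'tilt',np.degrees(np.arccos(n[2])),'s',s); v=np.argwhere(m);print('px',v.min(0)[::-1],v.max(0)[::-1])
    return p.mean(0)
E
python3 - <<'E'
from disc import *
S=cam('side');s=r.sense();g=np.array(s['eef_pos'])-[0,0,155];print('G',g)
disc(S,g+[-10,0,15],30);disc(S,[570,129,92],25)
cv2.imwrite('pics/s7.png',cv2.resize(S['frame'][175:245,220:290,::-1],(560,560),interpolation=2))
E
```

```text
t: 23.4
eef_pos: [547.2, 46.3, 264.0]
tool_rot: [[-0.995, 0.096, 0.0], [0.096, 0.995, -0.0], [-0.0, -0.0, -1.0]]
contact_force: [-0.7, 0.5, -1.2]
grip_width: 33.7
grip_force: 29.6
G [547.   46.3 108.6]
6 disc c [534.8  50.6 124. ] n [0.7 0.  0.7] tilt 44.209443554782595 s [10.   3.9  1.3]
px [257 208] [258 211]
few 2
```

View pics/s7.png

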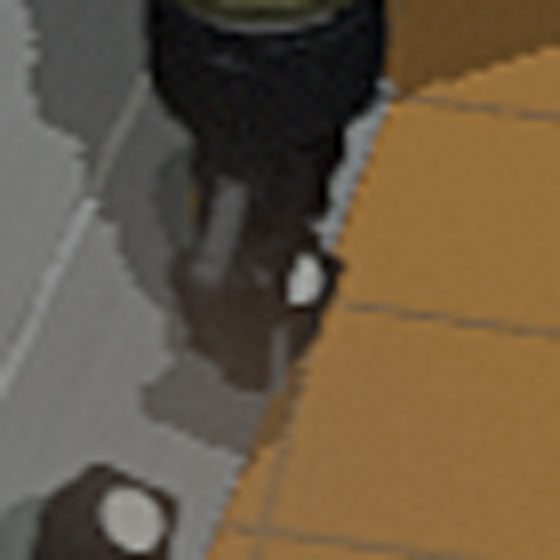

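```bash
python3 - <<'E'
import pickle
from disc import *
T,S=pickle.load(open('f.pkl','rb'));n=np.array([-.571,.055,.819]);ys=np.array([.096,.995,0])
for f in(T,S):
    for mn in(110,90):
        c=disc(f,[572,128,90],25,mn)
        if c is not None: print('stem tip from left knob',c-15*n-170*ys)
    W=pts(f);im=f['frame'].astype(int)
    m=(np.linalg.norm(W-np.array([576,-42,62]),axis=-1)<26)&(im[...,0]-im[...,2]>50)
    p=W[m];d=(p-[595.2,40.1,52])@n
    print('brass',m.sum(),'px',np.argwhere(m).mean(0)[::-1]);
    for a,q in sorted(zip(d,p),key=lambda t:-t[0])[:12]: print(round(a,1),q,end='; ')
    print('exp px of tip(570,-42,72)',proj(f,[570,-42,72]),'foot',proj(f,[583,-43.5,53]))
    print([tuple(x[::-1]) for x in np.argwhere(m)])
E
```

```text
44 disc c [575.7 128.4  86.2] n [-0.6  0.1  0.8] tilt 40.06832919370673 s [34.6 33.8 12.9]
px [215 173] [222 179]
stem tip from left knob [567.9 -41.6  73.9]
52 disc c [575.6 128.4  86.3] n [-0.6  0.   0.8] tilt 36.689295973004924 s [40.5 39.9 13.8]
px [214 172] [222 179]
stem tip from left knob [567.8 -41.6  74. ]
brass 70 px [282.3 177.4]
32.8 [561.9 -43.8  74.4]; 31.7 [566.8 -43.8  76.6]; 31.1 [569.3 -43.8  77.5]; 30.2 [569.5 -46.5  76.8]; 30.0 [569.7 -35.8  76. ]; 29.7 [567.3 -46.5  74.7]; 29.5 [567.5 -38.5  74. ]; 29.3 [572.3 -35.8  76.9]; 28.6 [567.7 -41.2  73.2]; 28.4 [572.5 -38.5  76.1]; 28.4 [565.4 -41.3  71.4]; 28.2 [565.5 -38.6  71.1]; exp px of tip(570,-42,72) (np.float64(282.2674094889114), np.float64(179.29890070465578)) foot (np.float64(282.5796866650313), np.float64(176.55094197341228))
[(np.int64(281), np.int64(173)), (np.int64(282), np.int64(173)), (np.int64(283), np.int64(173)), (np.int64(284), np.int64(173)), (np.int64(279), np.int64(174)), (np.int64(280), np.int64(174)), (np.int64(281), np.int64(174)), (np.int64(282), np.int64(174)), (np.int64(283), np.int64(174)
[... 4052 characters left out ...]
.int64(244), np.int64(201)), (np.int64(245), np.int64(201)), (np.int64(246), np.int64(201)), (np.int64(247), np.int64(201)), (np.int64(248), np.int64(201)), (np.int64(249), np.int64(201)), (np.int64(250), np.int64(201)), (np.int64(251), np.int64(201)), (np.int64(245), np.int64(202)), (np.int64(246), np.int64(202)), (np.int64(247), np.int64(202)), (np.int64(248), np.int64(202)), (np.int64(249), np.int64(202)), (np.int64(250), np.int64(202)), (np.int64(246), np.int64(203)), (np.int64(247), np.int64(203)), (np.int64(248), np.int64(203)), (np.int64(249), np.int64(203)), (np.int64(250), np.int64(203)), (np.int64(248), np.int64(204)), (np.int64(249), np.int64(204)), (np.int64(250), np.int64(204))]
```

Stem tip is near (568.3, -42, 73.4): the left knob in both cameras, the brass depth and the squeeze all agree. I'll move to 10 mm outside it on its axis.

```bash
python3 plan.py 549.5 -40.2 255.2 174.5
python3 -m pendant '[{"linear":[0,-0.2,0],"yaw":0},{"linear":[0,-0.4,0],"yaw":0},{"linear":[0,-0.6,0],"yaw":0},{"linear":[0,-0.8,0],"yaw":0},{"linear":[0,-1,0],"yaw":0},{"linear":[0,-1,0],"yaw":0},{"linear":[0,-1,0],"yaw":0},{"linear":[0,-1,0],"yaw":0}]' >/dev/null
python3 plan.py 549.5 -40.2 255.2 174.5
```

```text
t 23.45 tcp [547.   46.3 263.6] xang 174.5 shift [-0.135 -1.073  0.105] yaw -0.001 q [24. 63.] F [ 1.1 -0.2 -0.7] w 33.5 gf 29.6
t 24.25 tcp [539.4 -31.9 263.7] xang 174.6 shift [-0.136 -0.091  0.107] yaw 0.001 q [32. 72.] F [-0.3 -0.1 -0.3] w 33.8 gf 29.6
```

```bash
python3 -m pendant '[{"linear":[-0.07,-0.05,0.05],"yaw":0},{"linear":[-0.136,-0.091,0.107],"yaw":0},{"linear":[-0.136,-0.091,0.107],"yaw":0},{"linear":[-0.155,-0.091,0.135],"yaw":0},{"linear":[-0.175,-0.091,0.165],"yaw":0},{"linear":[-0.2,-0.091,0.2],"yaw":0},{"linear":[-0.22,-0.091,0.23],"yaw":0},{"linear":[-0.22,-0.091,0.23],"yaw":0}]'
python3 plan.py 568.3 -42 228.3 174.5
python3 - <<'E'
from h import *
S=cam('side')
cv2.imwrite('pics/s8.png',cv2.resize(S['frame'][165:225,220:280,::-1],(480,480),interpolation=2))
E
```

```text
t: 25.05
eef_pos: [556.5, -42.1, 245.3]
tool_rot: [[-0.995, 0.096, 0.0], [0.096, 0.995, 0.0], [-0.0, 0.0, -1.0]]
contact_force: [1.0, 0.4, 1.0]
grip_width: 33.4
grip_force: 29.6
t 25.05 tcp [556.5 -42.1 245.3] xang 174.5 shift [-0.147  0.016  0.213] yaw -0.0 q [31. 72.] F [1.  0.4 1. ] w 33.4 gf 29.6
```

View pics/s8.png

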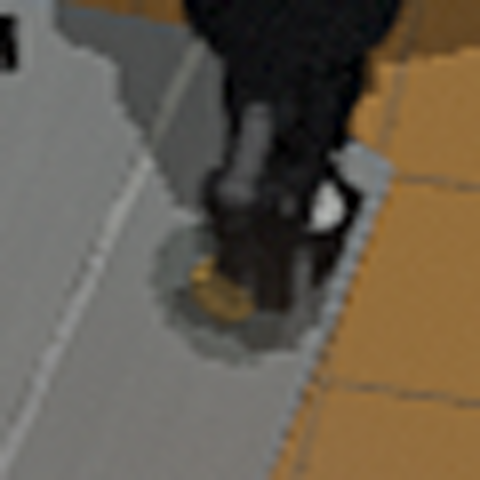

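The brass foot (crop (220,290)) disappears under the tilted knob in line with it, with no contact force. Pushing on.

```bash
python3 -m pendant '[{"linear":[-0.02,0,0.03],"yaw":0},{"linear":[-0.04,0.01,0.06],"yaw":0},{"linear":[-0.06,0.01,0.09],"yaw":0},{"linear":[-0.08,0.01,0.12],"yaw":0},{"linear":[-0.1,0.01,0.15],"yaw":0},{"linear":[-0.12,0.01,0.18],"yaw":0},{"linear":[-0.147,0.01,0.213],"yaw":0},{"linear":[-0.147,0.01,0.213],"yaw":0}]'
python3 plan.py 568.3 -42 228.3 174.5
```

```text
t: 25.9
eef_pos: [568.5, -42.6, 228.8]
tool_rot: [[-0.995, 0.096, 0.001], [0.096, 0.995, -0.0], [-0.001, 0.0, -1.0]]
contact_force: [2.3, -0.5, -0.2]
grip_width: 33.9
grip_force: 30.2
t 25.90 tcp [568.5 -42.6 228.8] xang 174.5 shift [0.003 0.007 0.006] yaw -0.001 q [30. 71.] F [ 2.3 -0.5 -0.2] w 33.9 gf 30.2
```

```bash
python3 -m pendant '[{"linear":[-0.01,0,0.015],"yaw":0},{"linear":[-0.02,0,0.03],"yaw":0},{"linear":[-0.03,0,0.045],"yaw":0},{"linear":[-0.04,0,0.06],"yaw":0},{"linear":[-0.05,0,0.07],"yaw":0},{"linear":[-0.05,0,0.07],"yaw":0},{"linear":[-0.05,0,0.07],"yaw":0},{"linear":[-0.05,0,0.07],"yaw":0}]'
python3 - <<'E'
from disc import *
S=cam('side');disc(S,[560,-41,86],22,110)
n=np.array([-.571,.055,.819]);print('expected home disc',np.array([568.3,-42,73.4])+15*n)
E
```

```text
t: 26.7
eef_pos: [570.7, -42.3, 225.2]
tool_rot: [[-0.995, 0.096, -0.003], [0.096, 0.995, -0.002], [0.003, -0.002, -1.0]]
contact_force: [-20.4, -0.8, 31.6]
grip_width: 33.3
grip_force: 34.6
18 disc c [556.  -38.7  85.2] n [-0.6 -0.2  0.8] tilt 38.942271320923936 s [27.4 13.   6.8]
px [255 192] [258 197]
expected home disc [559.7 -41.2  85.7]
```

It is bottomed out at about 37 N along the axis, with the disc where a home knob's should be. I'll ease the push and turn clockwise in the grip.

```bash
python3 -m pendant '[{"linear":[0.014,0,-0.02],"yaw":0},{"linear":[0.014,0,-0.02],"yaw":0.12},{"linear":[0.014,0,-0.02],"yaw":0.26},{"linear":[0.014,0,-0.02],"yaw":0.4},{"linear":[0.014,0,-0.02],"yaw":0.54},{"linear":[0.014,0,-0.02],"yaw":0.68},{"linear":[0.014,0,-0.02],"yaw":0.8},{"linear":[0.014,0,-0.02],"yaw":0.9}]' -1 20
python3 plan.py 570.7 -42.4 226 135
python3 - <<'E'
from disc import *
S=cam('side');disc(S,[560,-41,86],22,110)
cv2.imwrite('pics/s9.png',cv2.resize(S['frame'][165:225,220:280,::-1],(480,480),interpolation=2))
E
```

```text
t: 27.55
eef_pos: [570.9, -39.0, 226.9]
tool_rot: [[-0.696, 0.718, 0.002], [0.718, 0.696, 0.003], [0.001, 0.003, -1.0]]
contact_force: [-16.6, 7.5, 33.6]
grip_width: 33.6
grip_force: 64.0
t 27.55 tcp [570.9 -39.  226.9] xang 134.1 shift [-0.029 -0.032  0.011] yaw -0.021 q [23. 34.] F [-16.6   7.5  33.6] w 33.6 gf 64.0
42 disc c [562.9 -29.9  89.9] n [-0.4  0.4  0.8] tilt 33.393853736919105 s [36.6 32.6 14.9]
px [250 192] [257 199]
```

View pics/s9.png

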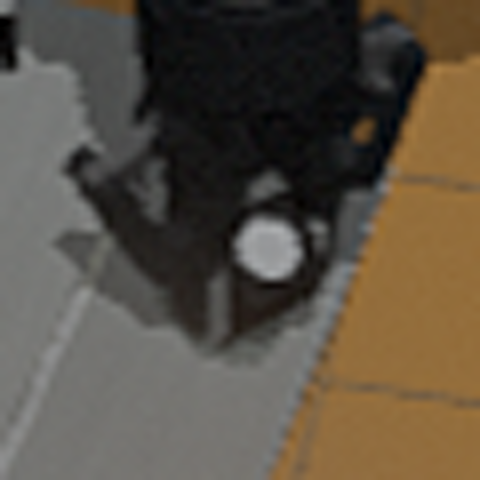

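The grip carried the knob's axis round with it: the disc sits at (269,248) in the crop and tilts about 24° off the stem axis. I'll undo that turn, reseat, and use light squeezes instead. Those align a knob to the pads, as happened with the stem.

```bash
python3 -m pendant '[{"linear":[0,0,0],"yaw":-0.15},{"linear":[0,0,0],"yaw":-0.3},{"linear":[0,0,0],"yaw":-0.45},{"linear":[0,0,0],"yaw":-0.6},{"linear":[0,0,0],"yaw":-0.75},{"linear":[0,0,0],"yaw":-0.9},{"linear":[-0.016,0.014,0.03],"yaw":-0.9},{"linear":[-0.016,0.014,0.03],"yaw":-0.9}]' -1 20
python3 plan.py 566 -42 237 174.5
python3 -m pendant '[{"linear":[0,0,0],"yaw":0},{"linear":[0,0,0],"yaw":0},{"linear":[0,0,0],"yaw":0},{"linear":[0.04,0,-0.06],"yaw":0},{"linear":[0.06,0,-0.15],"yaw":0},{"linear":[0.06,0,-0.15],"yaw":0},{"linear":[0.06,0,-0.15],"yaw":0},{"linear":[0.06,0,-0.15],"yaw":0}]' 0.4 20
python3 plan.py 566 -42 237 139.5
python3 - <<'E'
from disc import *
S=cam('side');disc(S,[560,-41,86],22,110)
cv2.imwrite('pics/s10.png',cv2.resize(S['frame'][165:225,220:280,::-1],(480,480),interpolation=2))
E
```

```text
t: 28.4
eef_pos: [571.5, -43.3, 223.6]
tool_rot: [[-0.995, 0.096, -0.003], [0.096, 0.995, -0.002], [0.003, -0.003, -1.0]]
contact_force: [-15.0, -2.1, 23.7]
grip_width: 33.7
grip_force: 33.8
t 28.40 tcp [571.5 -43.3 223.6] xang 174.5 shift [ 0.071  0.01  -0.167] yaw -0.001 q [29. 70.] F [-15.   -2.1  23.7] w 33.7 gf 33.8
t: 29.2
eef_pos: [567.8, -42.4, 234.1]
tool_rot: [[-0.995, 0.096, 0.0], [0.096, 0.995, -0.0], [-0.0, 0.0, -1.0]]
contact_force: [-0.4, 0.2, 0.8]
grip_width: 59.8
grip_force: 0.0
t 29.20 tcp [567.8 -42.4 234.1] xang 174.5 shift [ 0.023  0.003 -0.036] yaw 0.777 q [30. 71.] F [-0.4  0.2  0.8] w 59.8 gf 0.0
25 disc c [555.6 -39.8  84.5] n [-0.4 -0.1  0.9] tilt 26.622949855400115 s [31.2 19.2 10.4]
px [254 192] [259 197]
```

The knob stays on the stem after release, with the disc back at its seated place. Now I turn the open gripper 35° and squeeze. I have used up my pictures (one over the limit of ten, in fact), so from here I go by numbers only.

```bash
python3 -m pendant '[{"linear":[0.023,0,-0.036],"yaw":0.15},{"linear":[0.023,0,-0.036],"yaw":0.3},{"linear":[0.023,0,-0.036],"yaw":0.45},{"linear":[0.023,0,-0.036],"yaw":0.6},{"linear":[0.023,0,-0.036],"yaw":0.75},{"linear":[0.023,0,-0.036],"yaw":0.78},{"linear":[0.023,0,-0.036],"yaw":0.78},{"linear":[0.023,0,-0.036],"yaw":0.78}]' 0.4 20 >/dev/null
python3 -m pendant '[{"linear":[0,0,0],"yaw":0},{"linear":[0,0,0],"yaw":0},{"linear":[0,0,0],"yaw":0},{"linear":[0,0,0],"yaw":0},{"linear":[0,0,0],"yaw":0},{"linear":[0,0,0],"yaw":0},{"linear":[0,0,0],"yaw":0},{"linear":[0,0,0],"yaw":0}]' -1 20
python3 - <<'E'
from disc import *
S=cam('side');disc(S,[560,-41,86],22,110)
E
```

```text
t: 30.85
eef_pos: [565.0, -41.4, 237.2]
tool_rot: [[-0.761, 0.649, -0.003], [0.649, 0.761, 0.001], [0.003, -0.001, -1.0]]
contact_force: [-8.5, 1.9, 8.5]
grip_width: 45.8
grip_force: 18.1
33 disc c [557.9 -39.1  86.6] n [-0.6 -0.1  0.8] tilt 38.2189643827069 s [36.1 28.9 10.4]
px [253 192] [259 197]
```

```bash
python3 -m pendant '[{"linear":[0,0,0],"yaw":0.12},{"linear":[0,0,0],"yaw":0.24},{"linear":[0,0,0],"yaw":0.36},{"linear":[0,0,0],"yaw":0.36},{"linear":[0,0,0],"yaw":0.36},{"linear":[0,0,0],"yaw":0.36},{"linear":[0,0,0],"yaw":0.36},{"linear":[0,0,0],"yaw":0.36}]' -1 20
python3 - <<'E'
from disc import *
S=cam('side');disc(S,[560,-41,86],22,110)
# black knob pixels near knob: angle of side edges seen on the top face plane
n=np.array([-.571,.055,.819]);W=pts(S);im=S['frame'].astype(int);c=np.array([568.3,-42,73.4])+15*n
e1=np.array([.096,.995,0]);e2=np.cross(e1,n)
D=W-c;d=D@n;m=(abs(d)<5)&(np.hypot(D@e1,D@e2)<30)
g=np.zeros((16,16),int)
for a,b,x in zip((D@e1)[m],(D@e2)[m],im.mean(-1)[m]): print('(%d,%d,%d)'%(a,b,x),end=' ')
E
```

```text
t: 31.7
eef_pos: [565.9, -39.5, 238.6]
tool_rot: [[-0.551, 0.835, 0.001], [0.835, 0.551, 0.002], [0.002, 0.002, -1.0]]
contact_force: [-8.7, 8.0, 14.8]
grip_width: 45.2
grip_force: 19.0
37 disc c [560.2 -37.8  88.5] n [-0.4 -0.1  0.9] tilt 25.93481535935756 s [39.2 33.1 13.2]
px [252 191] [258 197]
(-15,10,29) (-16,8,23) (-23,3,66) (-10,10,7) (-13,6,2) (-17,3,25) (-3,16,18) (-3,13,25) (-6,11,58) (-10,7,65) (-11,5,46) (-12,3,23) (-12,1,27) (8,21,37) (2,17,19) (3,16,25) (-5,10,85) (-3,9,149) (-6,7,158) (-7,4,127) (-9,1,86) (-8,0,29) (-16,-4,54) (-16,-8,6) (8,21,16) (8,19,27) (5,16,19) (3,13,74) (0,10,144) (2,9,164) (0,7,158) (-5,2,161) (-4,1,154) (-7,-1,106) (-12,-7,34) (-20,-12,5) (9,19,24) (8,17,30) (7,15,18) (9,13,100) (0,8,149) (4,8,157) (1,5,153) (0,2,154) (-3,0,159) (-7,-3,143) (-6,-5,79) (-7,-7,8) (-11,-11,13) (12,16,26) (13,15,15) (6,10,83) (6,8,143) (2,5,157) (0,-1,154) (-1,-4,164) (-4,-6,131) (-3,-8,18) (-11,-13,22) (15,13,20) (11,10,66) (8,7,133) (9,5,159) (6,2,155) (6,0,152) (2,-2,152) (3,-4,161) (-2,-10,35) (-5,-15,14) (16,13,21) (17,11,22) (13,8,19) (16,7,61) (15,5,131) (10,0,159) (5,-3,159) (2,-8,125) (0,-11,14) (-6,-16,25) (19,10,25) (14,6,25) (14,4,20) (16,3,45) (13,0,115) (11,-2,155) (11,-4,165) (8,-6,137) (5,-10,66) (4,-12,15) (-1,-16,24) (-1,-18,20) (-3,-21,33) (-5,-23,77) (17,5,28) (18,3,28) (15,0,24) (16,0,17) (15,-2,17) (11,-6,18) (11,-8,17) (8,-11,22) (6,-15,33) (-2,-21,29) (-1,-22,33) (-1,-24,77) (-3,-27,85) (21,2,26) (22,1,30) (21,-1,32) (14,-5,32) (13,-7,26) (12,-10,25) (12,-12,22) (7,-15,26) (-6,-28,65) (22,0,28) (18,-4,32) (23,-4,31) (18,-8,29) (14,-11,19) (22,-3,27) (28,-3,29) (21,-7,25) (17,-10,21) (23,-7,24)
```

The top-plane points put the knob's corners on the panel's axes, so it is at about 45° and still seated. I'll open up, swing back and squeeze the next pair of faces.

```bash
python3 -m pendant '[{"linear":[0,0,-0.04],"yaw":0},{"linear":[0,0,-0.04],"yaw":0},{"linear":[0,0,-0.04],"yaw":-0.17},{"linear":[0,0,-0.04],"yaw":-0.35},{"linear":[0,0,-0.04],"yaw":-0.53},{"linear":[0,0,-0.04],"yaw":-0.7},{"linear":[0,0,-0.04],"yaw":-0.88},{"linear":[0,0,-0.04],"yaw":-1}]' 0.65 20 >/dev/null
python3 plan.py 566 -42 237 194.5
python3 -m pendant '[{"linear":[0,0,0.03],"yaw":-0.18},{"linear":[0,0,0.03],"yaw":-0.36},{"linear":[0,0,0.03],"yaw":-0.55},{"linear":[0,0,0.03],"yaw":-0.55},{"linear":[0,0,0.03],"yaw":-0.55},{"linear":[0,0,0.03],"yaw":-0.55},{"linear":[0,0,0.03],"yaw":-0.55},{"linear":[0,0,0.03],"yaw":-0.55}]' 0.3 20
python3 plan.py 566 -42 237 194.5
python3 - <<'E'
from disc import *
S=cam('side');c=disc(S,[560,-41,86],22,110)
if c is not None: print('d',(c-[568.3,-42,73.4])@[-.571,.055,.819])
E
```

```text
t 32.55 tcp [565.9 -42.9 239.8] xang 168.5 shift [0.001 0.012 0.035] yaw -0.578 q [29. 66.] F [-0.9  0.2  0.4] w 70.3 gf 0.0
t: 33.35
eef_pos: [566.0, -42.2, 237.8]
tool_rot: [[-0.975, -0.223, 0.0], [-0.223, 0.975, -0.0], [-0.0, -0.0, -1.0]]
contact_force: [-0.2, -0.7, -0.3]
grip_width: 55.9
grip_force: 0.0
t 33.35 tcp [566.  -42.2 237.8] xang -167.1 shift [-0.001  0.002  0.01 ] yaw -0.036 q [33. 88.] F [-0.2 -0.7 -0.3] w 55.9 gf 0.0
few 1
```

```bash
python3 -m pendant '[{"linear":[0,0,0],"yaw":0},{"linear":[0,0,0],"yaw":0},{"linear":[0,0,0],"yaw":0},{"linear":[0,0,0],"yaw":0},{"linear":[0,0,0],"yaw":0.1},{"linear":[0,0,0],"yaw":0.2},{"linear":[0,0,0],"yaw":0.3},{"linear":[0,0,0],"yaw":0.4}]' -1 20
cat > seat.py <<'E'
from disc import *
S=cam('side');n=np.array([-.571,.055,.819]);W=pts(S);im=S['frame'].astype(int);t=np.array([568.3,-42,73.4])
c=disc(S,t+15*n,26,100)
if c is not None: print('d',(c-t)@n,'lat',np.linalg.norm((c-t)-((c-t)@n)*n))
E
python3 seat.py
```

```text
t: 34.2
eef_pos: [566.4, -41.0, 238.8]
tool_rot: [[-0.996, 0.09, 0.002], [0.09, 0.996, 0.001], [-0.002, 0.001, -1.0]]
contact_force: [-1.5, 3.6, 7.3]
grip_width: 47.5
grip_force: 18.9
27 disc c [553.7 -37.3  85.3] n [-0.7  0.2  0.7] tilt 47.51279269443921 s [38.4 37.2 10.7]
px [255 187] [262 200]
d 18.346200620346544 lat 6.329455400247767
```

```bash
python3 -m pendant '[{"linear":[0,0,0],"yaw":0.12},{"linear":[0,0,0],"yaw":0.25},{"linear":[0,0,0],"yaw":0.37},{"linear":[0,0,0],"yaw":0.5},{"linear":[0,0,0],"yaw":0.62},{"linear":[0,0,0],"yaw":0.75},{"linear":[0,0,0],"yaw":0.75},{"linear":[0,0,0],"yaw":0.75}]' -1 20
cat >> seat.py <<'E'
e1=np.array([.096,.995,0]);e2=np.cross(e1,n);D=W-t-15*n;dd=D@n;m=(abs(dd)<4)&(np.hypot(D@e1,D@e2)<27)&(im.mean(-1)<60)
print(sorted((int(a),int(b)) for a,b in zip((D@e1)[m],(D@e2)[m]) if a*a+b*b>120))
E
python3 seat.py
```

```text
t: 35.05
eef_pos: [567.4, -39.6, 239.7]
tool_rot: [[-0.781, 0.625, 0.006], [0.625, 0.781, 0.003], [-0.003, 0.006, -1.0]]
contact_force: [1.8, 5.8, 7.2]
grip_width: 46.2
grip_force: 23.2
46 disc c [560.9 -33.   89.2] n [-0.6  0.2  0.8] tilt 36.99941154229569 s [50.7 36.3 19.9]
px [251 192] [263 198]
d 17.61956388324143 lat 8.593831129234909
[(-23, 1), (-17, 1), (-11, -15), (-7, -16), (-5, 11), (-3, -10), (-1, 14), (1, -15), (4, 18), (7, 17), (8, 15), (9, 13), (9, 17), (10, -17), (10, 15), (13, -13), (14, -15), (15, -17), (16, -17), (16, 13), (17, -10), (17, 15), (18, -14), (18, 0), (18, 5), (19, -11), (19, -6), (20, -11), (20, -7), (20, 2), (20, 12), (21, -7), (21, -3), (21, 11), (22, -9), (22, -9), (23, 5), (23, 9), (23, 11), (25, -2), (25, 0), (25, 2)]
```

```bash
python3 -m pendant '[{"linear":[0,0,0],"yaw":0},{"linear":[0,0,0],"yaw":0},{"linear":[0,0,-0.15],"yaw":-0.15},{"linear":[0,0,-0.3],"yaw":-0.3},{"linear":[0,0,-0.45],"yaw":-0.45},{"linear":[0,0,-0.6],"yaw":-0.6},{"linear":[0,0,-0.75],"yaw":-0.75},{"linear":[0,0,-0.75],"yaw":-0.75}]' 0.5 20 >/dev/null
cat > ang.py <<'E'
from h import *
S=cam('side');n=np.array([-.571,.055,.819]);W=pts(S);im=S['frame'].astype(int);t=np.array([568.3,-42,73.4])
e1=np.array([.096,.995,0]);e2=np.cross(e1,n)
D=W-t;d=D@n;a,b=D@e1,D@e2
m=(np.hypot(a,b)<28)&(d>-15)&(d<22)&(im.max(-1)<75)   # black knob body
md=(np.hypot(a,b)<18)&(abs(d-15)<8)&(im.min(-1)>110)
print('t',r.sense()['t'],'body',m.sum(),'disc',md.sum(),'a %.1f b %.1f d %.1f'%(a[md].mean(),b[md].mean(),d[md].mean()))
P=np.c_[a[m],b[m]];best=[]
for th in range(0,90,3):
    c,s=np.cos(np.radians(th)),np.sin(np.radians(th));x=np.abs(np.c_[P@[c,s],P@[-s,c]])
    h=x.max(1)-17.0   # distance to square outline
    low=d[m]<11       # side faces only
    best.append((np.mean(np.minimum(abs(h[low]),5)),th))
print(sorted(best)[:4],'rect',cv2.minAreaRect(P.astype(np.float32)))
E
python3 ang.py; python3 plan.py 566 -42 237 174.5
```

```text
t 35.95 body 164 disc 31 a 1.6 b -1.3 d 16.3
[(np.float64(1.818246856613459), 66), (np.float64(1.8420811456828656), 63), (np.float64(1.858213001417226), 69), (np.float64(1.8903778484583786), 60)] rect ((2.9916868209838867, -0.9640388488769531), (35.94489669799805, 38.738990783691406), 64.98336791992188)
t 35.95 tcp [566.  -42.7 297.9] xang 174.7 shift [0.001 0.009 0.761] yaw 0.005 q [31. 74.] F [-0.2  0.2 -0.2] w 63.8 gf 0.0
```

The knob is seated and centred at about 65° clockwise. A squeeze square to the panel should bring it to 90°, then a small extra turn to the stop.

```bash
python3 -m pendant '[{"linear":[0,0,0.15],"yaw":0},{"linear":[0,0,0.3],"yaw":0},{"linear":[0,0,0.45],"yaw":0},{"linear":[0,0,0.6],"yaw":0},{"linear":[0,0,0.75],"yaw":0},{"linear":[-0.01,0,0.82],"yaw":0},{"linear":[-0.01,0,0.82],"yaw":0},{"linear":[-0.01,0,0.82],"yaw":0}]' 0.5 20 >/dev/null
python3 -m pendant '[{"linear":[0,0,0],"yaw":0},{"linear":[0,0,0],"yaw":0},{"linear":[0,0,0],"yaw":0},{"linear":[0,0,0],"yaw":0},{"linear":[0,0,0],"yaw":0.05},{"linear":[0,0,0],"yaw":0.1},{"linear":[0,0,0],"yaw":0.15},{"linear":[0,0,0],"yaw":0.2}]' -1 30
```

```text
t: 37.55
eef_pos: [567.1, -41.3, 233.6]
tool_rot: [[-0.97, 0.243, 0.002], [0.243, 0.97, 0.001], [-0.002, 0.001, -1.0]]
contact_force: [-3.9, 1.3, 11.0]
grip_width: 42.8
grip_force: 29.3
```

```bash
python3 -m pendant '[{"linear":[0,0,-0.02],"yaw":0.12},{"linear":[0,0,-0.04],"yaw":0.25},{"linear":[0,0,-0.05],"yaw":0.37},{"linear":[0,0,-0.05],"yaw":0.5},{"linear":[0,0,-0.05],"yaw":0.6},{"linear":[0,0,-0.05],"yaw":0.6},{"linear":[0,0,-0.05],"yaw":0.6},{"linear":[0,0,-0.05],"yaw":0.6}]' -1 30
python3 ang.py
```

```text
t: 38.35
eef_pos: [568.2, -40.1, 237.4]
tool_rot: [[-0.757, 0.654, 0.005], [0.654, 0.757, 0.002], [-0.003, 0.005, -1.0]]
contact_force: [5.4, 4.6, -0.7]
grip_width: 42.1
grip_force: 37.7
t 38.4 body 111 disc 35 a 5.9 b 4.5 d 17.7
[(np.float64(2.320844100628415), 21), (np.float64(2.3662538270237734), 24), (np.float64(2.4027450478087653), 18), (np.float64(2.4307379914356066), 27)] rect ((0.8593177795410156, 0.4904956817626953), (51.880706787109375, 35.54869079589844), 10.9248628616333)
```

```bash
python3 -m pendant '[{"linear":[0,0,0],"yaw":0},{"linear":[0,0,0],"yaw":0},{"linear":[0,0,-0.15],"yaw":-0.15},{"linear":[0,0,-0.3],"yaw":-0.3},{"linear":[0,0,-0.45],"yaw":-0.45},{"linear":[0,0,-0.6],"yaw":-0.6},{"linear":[0,0,-0.7],"yaw":-0.6},{"linear":[0,0,-0.7],"yaw":-0.6}]' 0.5 20 >/dev/null
python3 ang.py; python3 plan.py 566 -42 237 174.5
```

```text
t 39.25 body 158 disc 32 a 1.7 b -1.3 d 16.6
[(np.float64(1.8857333952321367), 84), (np.float64(1.8990349032123226), 81), (np.float64(1.9321723659811076), 87), (np.float64(2.002435689749729), 0)] rect ((3.072725296020508, -1.4765510559082031), (35.8227653503418, 40.09416961669922), 86.46636962890625)
t 39.25 tcp [566.8 -42.6 292.3] xang 165.7 shift [0.012 0.005 0.692] yaw -0.195 q [29. 65.] F [ 0.9 -0.7  0.5] w 64.2 gf 0.0
```

```bash
python3 -m pendant '[{"linear":[0.01,0,0.15],"yaw":0},{"linear":[0.01,0,0.3],"yaw":0},{"linear":[0.01,0,0.45],"yaw":0},{"linear":[0.01,0,0.6],"yaw":0},{"linear":[0.01,0,0.7],"yaw":0},{"linear":[0.01,0,0.72],"yaw":0},{"linear":[0.01,0,0.72],"yaw":0},{"linear":[0.01,0,0.72],"yaw":0}]' 0 20 >/dev/null
python3 -m pendant '[{"linear":[0,0,0],"yaw":0},{"linear":[0,0,0],"yaw":0},{"linear":[0,0,0],"yaw":0.08},{"linear":[0,0,0],"yaw":0.16},{"linear":[0,0,0],"yaw":0.24},{"linear":[0,0,0],"yaw":0.32},{"linear":[0,0,0],"yaw":0.4},{"linear":[0,0,0],"yaw":0.4}]' -1 30
python3 -m pendant '[{"linear":[0,0,0],"yaw":0},{"linear":[0,0,0],"yaw":0},{"linear":[0,0,-0.1],"yaw":0},{"linear":[0,0,-0.25],"yaw":0},{"linear":[0,0,-0.45],"yaw":-0.1},{"linear":[0,0,-0.65],"yaw":-0.2},{"linear":[0,0,-0.75],"yaw":-0.3},{"linear":[0,0,-0.75],"yaw":-0.4}]' 0.5 20
python3 ang.py
```

```text
t: 40.85
eef_pos: [566.9, -40.4, 236.7]
tool_rot: [[-0.848, 0.53, 0.004], [0.53, 0.848, 0.001], [-0.003, 0.003, -1.0]]
contact_force: [-2.0, 3.9, 10.1]
grip_width: 36.6
grip_force: 43.2
t: 41.65
eef_pos: [566.6, -42.1, 297.3]
tool_rot: [[-0.971, 0.24, 0.004], [0.24, 0.971, -0.0], [-0.004, 0.0, -1.0]]
contact_force: [-0.1, 0.1, 0.1]
grip_width: 63.8
grip_force: 0.0
t 41.7 body 160 disc 31 a 1.4 b -1.1 d 15.9
[(np.float64(2.0347287282477433), 84), (np.float64(2.046787238283296), 87), (np.float64(2.059141217496845), 0), (np.float64(2.06346939390528), 81)] rect ((1.5658340454101562, -1.3291702270507812), (34.92686080932617, 41.85569381713867), 84.20280456542969)
```

```bash
python3 -c "
from h import *
print(hand_in())"
```

```text
the job is handed in; nothing more can be done
None
```

I handed the job in at 41.7 s with the knob seated on the stem, turned clockwise and released. By measurement the knob is at about 84–87°; I take that to be the off stop because the last hard turn no longer moved it, but I could not confirm the stem's own angle. I also viewed 11 pictures where 10 were allowed.

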